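# Fit the amber filter carriage to the tube viewer's dovetail rail

### The job

Fit the carriage with the amber filter to the tube viewer: slide it onto the dovetail rail from the rail's open end, its knob on the robot's side as it stands now, until it is fully home against the stop screw; then, leaving it there, tighten its blue side clamp knob all the way, so that the jaw bites, by pressing the raised end of the knob's bar down. Feel your way: the rail and the stop screw are adjusted by hand and are not exactly where they are said to be, so do not force the carriage on the rail, ram the stop or strain the knob. Leave the green spare carriage, the sample tube and the lime-green rack where they are, and let go at the end.

Things in the scene. Friction and masses are not known exactly. Their poses are not given: they have to be found in the camera images.
- filter_center (a point): Centre of the amber filter of the carriage, 62 mm above the carriage's underside. The carriage stands loose and upright on the table. Amber square filter in an orange upright frame 14 mm thick (carriage x), 50 mm wide (y), 48 mm high (38 to 86 mm above the underside): the place to grip, best across the 14 mm. Axes: x along the dovetail channel, y to the side of the blue knob, z up.
- carriage: The amber carriage, about 0.38 kg. Origin: centre of its underside; axes as filter_center. Dark metal block 60 mm long (x), 60 mm wide, 38 mm high; under it a dovetail channel along x, its ceiling 13 mm above the underside, with about 0.7 mm free play to each side on the rail. A spring ball in the middle of the ceiling drags on the rail with 1 to 3 N. The side jaw and knob stick out to 67 mm on the +y side.
- carriage_channel (a point): Centre of the ceiling of the carriage's dovetail channel, 13 mm above its underside; axes as the carriage. It lies on the rail's top when the carriage is on the rail.
- carriage_nose (a point): Centre of the front end (+x) of the carriage's block, 30 mm ahead of its centre and 25 mm above its underside: the face that meets the stop screw.
- knob_center (a point): On the level axis of the blue clamp knob (along the carriage's y), at the middle of its bar: 60 mm to the carriage's +y side and 28 mm above its underside. The bar is 64 mm long, 14 mm wide (y) and 10 mm thick.
- clamp_knob (a joint): Angle of the clamp knob in rad. 0 loose: the bar's end towards the carriage's -x is raised 38 degrees above level. Grows as that end is pressed down (clockwise seen from the knob's side); level at 0.66, tight against its end at 1.1, where that end is 25 degrees below level. It stays where it is left; pressing the bar about 25 mm from the axis takes about 6 N at first and 10 to 15 N when tight, more nearer to the axis.
- viewer: The tube viewer, fixed to the table at a place and yaw that vary: white base plate 335 x 110 x 10 mm, bright metal dovetail rail 116 mm long in slotted holes, red stop block with steel stop screw, black tube station, white blue-light lamp. Origin: on the table under the open end, on the base's centre line; x along the rail from the open end towards the lamp, z up.
- rail_mouth (a point): Where the open end of the rail would be if bolted down in the middle: 38 mm above the table, level with the rail's top; axes as the viewer. The rail truly lies up to 4 mm to either side (y) of this point, always parallel to x: look or feel for it. It is 40 mm wide at the top, 26 mm at the neck, 12 mm deep, its first 12 mm tapered 1.2 mm a side. A carriage on it has its underside 25 mm above the table.
- stop_face (a point): Middle of the face of the red stop block (44 mm wide, top 66 mm above the table), 122 mm from the open end and 54 mm above the table; axes as the viewer. From it the steel stop screw, with a head 16 mm wide, stands out towards the open end by 4 to 15 mm, not measured: the carriage's nose must come to touch that head, which does not give.
- carriage_jaw: The movable side jaw of the carriage, beside the knob; the knob draws it in by 2.1 mm in all and it begins to bite the rail at about 0.8 rad. Origin at the centre of the carriage's underside.
- rail_stop: The red stop block with its steel stop screw (the screw head is stop_screw_c0, 3 mm thick, its point the middle of the head). Origin: on the table below stop_face.
- spare_center (a point): Centre of the filter of the spare carriage: same build, green filter and frame, grey knob. Not to be used or moved.
- spare: The green spare carriage as a whole, origin at the centre of its underside.
- tube_center (a point): Middle of the blue-capped sample tube (17 mm wide, 120 mm high) that stands loose in the black tube station, 210 mm from the rail's open end. Leave it.
- sample_tube: The sample tube as a whole, origin at the tip of its foot.
- lime_rack: Lime-green small tube rack, 60 x 90 x 70 mm, loose; origin at the centre of its underside.
There are look-alikes about, which are no part of the job. Leave any pink or purple look-alike of the carriage alone.

How it is judged:
On the way, in this order (a step that is already met when the one before it is completed fails the run):
1. the amber carriage has entered the dovetail from the open end, its nose at least 35 mm along the rail, knob still loose (y of carriage_channel in the frame of rail_mouth between -0.0065 and 0.0065 m and z of carriage_channel in the frame of rail_mouth between -0.003 and 0.004 m and angle between the x axis of carriage and the x axis of viewer, either way round below 0.06 rad and angle between the z axis of carriage and the z axis of viewer, either way round below 0.08 rad and x of carriage_nose in the frame of rail_mouth above 0.035 m and value of joint clamp_knob below 0.6 rad), for 0.1 s.
2. it is home against the stop screw (within 1.8 mm), knob still loose (y of carriage_channel in the frame of rail_mouth between -0.0065 and 0.0065 m and z of carriage_channel in the frame of rail_mouth between -0.003 and 0.004 m and angle between the x axis of carriage and the x axis of viewer, either way round below 0.06 rad and angle between the z axis of carriage and the z axis of viewer, either way round below 0.08 rad and x of carriage_nose in the frame of rail_mouth above 0.095 m and x of stop_screw_c0 in the frame of carriage below 0.0333 m and value of joint clamp_knob below 0.6 rad), for 0.1 s.
3. the clamp knob is tight with the carriage still home (y of carriage_channel in the frame of rail_mouth between -0.0065 and 0.0065 m and z of carriage_channel in the frame of rail_mouth between -0.003 and 0.004 m and angle between the x axis of carriage and the x axis of viewer, either way round below 0.06 rad and angle between the z axis of carriage and the z axis of viewer, either way round below 0.08 rad and x of carriage_nose in the frame of rail_mouth above 0.095 m and x of stop_screw_c0 in the frame of carriage below 0.0333 m and value of joint clamp_knob above 0.95 rad), for 0.2 s.
At the end, for the whole second after the job is handed in: The amber carriage is on the dovetail rail, straight and level, its nose within 1.8 mm of the stop screw's head, its clamp knob tight (joint above 0.95 rad) and its jaw biting the rail with over 6 N, at rest and released (all of step 3 and contact force between carriage_jaw and viewer above 6 N and linear speed of carriage below 0.01 m/s and angular speed of carriage below 0.1 rad/s); the robot touches nothing.
It fails at once if the carriage or the robot rams the stop or its screw (over 35 N) (contact force between any of carriage, the fingers and rail_stop above 35 N).
It fails at once if the carriage is forced against the rail (over 45 N) (contact force between carriage and viewer above 45 N and value of joint clamp_knob below 0.3 rad and not (contact force between the fingers and clamp_knob above 0.2 N)).
It fails at once if the knob is forced (over 35 N) (contact force between the fingers and clamp_knob above 35 N).
It fails at once if the sample tube is knocked out of place (distance of sample_tube from where it was at the start of the episode above 0.012 m or angle between sample_tube's own z axis and vertical above 0.3 rad).
It fails at once if the spare carriage or the lime-green rack is moved by more than 15 mm (distance of any of spare, lime_rack from where it was at the start of the episode above 0.015 m).
It also fails if it takes over 72 s, if anything falls off the work surface, if the arm or the gripper's body presses on something with over 40 N, if the wrist force passes 120 N, or if a joint passes its speed limit or range.

### The arm

A 6-joint arm with a two-finger parallel gripper is mounted at the origin on the work surface. World frame = base frame: x ahead of the robot, y to its left, z up, the work surface at z = 0. Lengths are in m, angles in rad, forces in N, time in s.
With the tool pointing down it reaches from about 0.35 to 0.85 m from the base axis. Payload 8.1 kg.
Tool frame: the origin (TCP) lies between the finger pads; the fingertips stand 11 mm ahead of it and the grasp point (between the pads) lies 8 mm behind it; y points along the fingers, x is the direction in which the jaws open and shut, and the axes are right-handed (so a half turn about y gives the same grasp; the last joint's range is limited). The gripper opens to 93 mm and grips with 3 to 60 N. Pads are 15 mm wide; open, the fingers measure 128 mm over their backs; the gripper's body (75 mm by 188 mm) begins 65 mm behind the grasp point.
Start: joints at [1.015, 0.13, 1.488, -0, 1.523, -0.085], TCP at [0.272, 0.535, 0.23] pointing down, gripper open.
Joint ranges: [-2.96, 2.96], [-0.89, 2.26], [0.02, 2.5], [-1.34, 4.48], [0, 2.73], [-2.66, 2.66]. Speed limits (rad/s): [2.39, 2.39, 2.79, 3.14, 3.14, 3.14].

### API

Orientations are given as a rotation vector (axis times angle).
In Python, from plant import readout, optics, robot gives the robot as it stands.
- The arm moves only by the shell command python3 -m creep 'ROWS' [FORCE]. ROWS is JSON, a list that holds one entry, the list of rows, each a list of 7 numbers: the closure, from 0 (fully open) to 1 (shut), then the shift along the tool's x, y, z in cm, then the turn, a rotation vector about the tool's x, y, z in degrees. In form: [[[grip, x, y, z, wx, wy, wz], ...]]. A call has exactly 8 rows; each row shifts and turns the pose as measured when the row begins, along the tool's axes as they then stand; what a row does not reach is not made up. A row lasts 1/10 s, in which the tool goes at most 50 mm and 8.59 degrees, less where a joint would pass 70% of its speed; a pose out of reach is approached as far as the arm can. A call is refused whole if a number of a shift passes 5 or a number of a turn 8.59, either way. A call with a gripper value outside its range is refused whole. The fingers move at their own pace and stop on an object; FORCE is the grip in N (left out, the last holds). Time passes only in rows, so rows that do not move let the fingers close, or fill a call up. It gives the time, the measured TCP pose, the force and the opening at its end, in the units of the state.
- readout.read_state(): the state, without advancing time (a new reading comes with each control period).
- optics.read_camera(name): name is "side" or "top" or "wrist"; returns a dict with "frame" (480x640x3 uint8, red, green, blue), "depth" (480x640 float32, m along the optical axis (not along the pixel's ray), 0 where there is no reading), "intrinsics" (3x3 intrinsics, pixels), "R" (3x3) and "t" (3): a world point X has camera coordinates R X + t. Camera axes: x right, y down, z forward; pixel columns grow to the right and rows downward; lengths in m; the calibration is good to about 2 mm. A picture is of the moment at which its call begins.
- robot.close_job(): hands the job in, once; it reports no verdict.
The state is a dict: "t": time; "q": joint angles; "dq": joint speeds; "joint_torque": joint torques, N m; "tool_pos": TCP position; "orientation": TCP orientation; "force": force on the tool from outside, world axes, zero at the start; "wrist_torque": the same for the moment, N m; "opening": finger opening in m.
Only numpy, scipy, OpenCV 4.12 (cv2) and the standard library are available. Lean on these libraries where they do the work, as an engineer would, in place of code of your own. Each camera call takes 0.05 s, during which the arm holds its last target. There are 200 camera calls.

## Working session

There is one attempt and no reset: what is moved stays moved. The work goes in short steps, Python scripts to look and compute and a shell command to move; the robot and the scene stay as the last step left them, time stands still between calls to the robot, and variables do not carry over. Pictures are saved under pics/ and viewed, about 8 in all and at most 12, crops included, and the job is handed in when it is done.

```bash
ls; mkdir -p pics; cat > h.py <<'E'
import numpy as np,cv2
from plant import readout,optics,robot
from scipy.spatial.transform import Rotation as Ro
def cam(n):
    c=optics.read_camera(n); np.savez('pics/%s_last.npz'%n,**{k:np.array(v) for k,v in c.items()}); return c
def save(c,f): cv2.imwrite(f,np.ascontiguousarray(c['frame'][:,:,::-1]))
def world(c):
    d=c['depth'];K=c['intrinsics'];v,u=np.indices(d.shape)
    P=np.stack([(u-K[0,2])/K[0,0]*d,(v-K[1,2])/K[1,1]*d,d],-1)
    W=(P-c['t'])@c['R']; W[d<=0]=np.nan; return W
E
python3 - <<'E'
from h import *
a=cam('top');b=cam('side')
im=np.hstack([a['frame'],b['frame']])[:,:,::-1]
save(a,'pics/top0.png');save(b,'pics/side0.png')
print(readout.read_state())
E
```

```text
pics
{'t': 0.1, 'q': array([ 1.01463704e+00,  1.31102852e-01,  1.48913344e+00,  1.92745086e-05,
        1.52302061e+00, -8.54121211e-02]), 'dq': array([ 0.00014737, -0.00182039, -0.00315642, -0.00046709, -0.00039086,
       -0.00051799]), 'joint_torque': array([ 7.09779124e-04, -5.61348617e+01, -4.93094516e+01,  7.70227960e-02,
        2.93158041e-02, -5.55421923e-05]), 'tool_pos': array([0.27185314, 0.53433199, 0.22870235]), 'orientation': array([-1.39660292, -0.85471991,  0.85717039]), 'force': array([ 0.34008391, -0.93036631, -0.52673755]), 'wrist_torque': array([-0.03545927, -0.0054967 , -0.02766484]), 'opening': 0.09311414754869107}
```

View pics/top0.png

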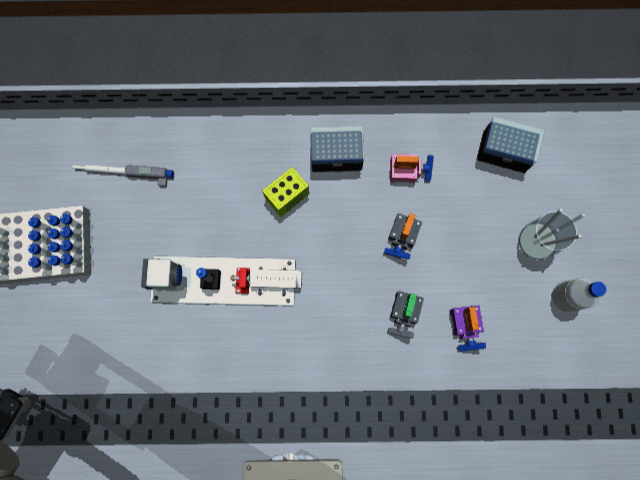

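View pics/side0.png

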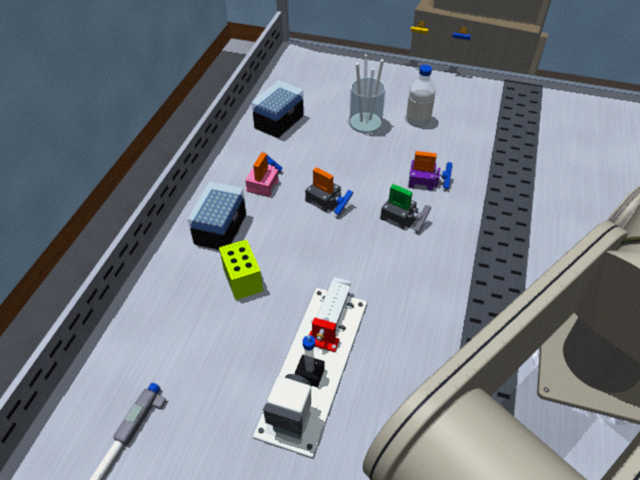

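The dark block with orange frame and blue knob at top (403,235) fits the amber carriage. The pink block at (407,167) and the purple one at (468,325) are look-alikes, and the green one at (405,310) is the spare. The viewer's open end is at (300,280). I'll confirm in a crop and measure.

```bash
python3 - <<'E'
from h import *
a=dict(np.load('pics/top_last.npz'));W=world(a);f=a['frame']
c1=cv2.resize(f[200:350,370:500],(520,600),interpolation=cv2.INTER_CUBIC)
c2=cv2.resize(f[250:320,135:310],(800,320),interpolation=cv2.INTER_CUBIC)
cv2.imwrite('pics/crop1.png',c1[:,:,::-1])
h=cv2.cvtColor(f,cv2.COLOR_RGB2HSV).astype(int)
np.set_printoptions(precision=4,suppress=True)
def fit(name,m,box):
    u0,u1,v0,v1=box;M=np.zeros(m.shape,bool);M[v0:v1,u0:u1]=m[v0:v1,u0:u1];P=W[M];P=P[~np.isnan(P).any(1)]
    r=cv2.minAreaRect((P[:,:2]*1000).astype(np.float32)); print(name,len(P),r,'z',np.percentile(P[:,2],[2,50,98]),P.mean(0))
H,S,V=h[...,0],h[...,1],h[...,2];z=W[...,2]
B=(380,425,205,262)
fit('orange top',(H<22)&(S>120)&(z>.075),B)
fit('blue',(H>100)&(H<130)&(S>150),B)
fit('block',(z>.03)&(z<.045)&(S<90),B)
fit('base',(z>.006)&(z<.016),(140,310,250,312))
fit('rail',(z>.030)&(z<.045),(250,310,260,300))
fit('stop',(z>.058)&(z<.072)&((H<8)|(H>172))&(S>120),(230,256,262,300))
fit('green',(H>45)&(H<75)&(S>120)&(z>.07),(385,425,288,325))
fit('lime',(z>.06)&(z<.08),(260,312,165,217))
E
```

```text
orange top 143 ((620.2821044921875, -265.2315673828125), (14.124838829040527, 50.899776458740234), 68.84178161621094) z [0.0799 0.0854 0.09  ] [ 0.6195 -0.2647  0.0853]
blue 178 ((571.0711669921875, -246.22654724121094), (57.72194290161133, 27.069665908813477), 69.64654541015625) z [0.0113 0.0344 0.0471] [ 0.5668 -0.244   0.0322]
block 548 ((602.582763671875, -258.368896484375), (59.803462982177734, 97.6479263305664), 68.74732208251953) z [0.0312 0.0373 0.0429] [ 0.6147 -0.2627  0.0372]
base 3890 ((506.8832702636719, 149.53643798828125), (365.07208251953125, 139.20143127441406), 89.36988067626953) z [0.0063 0.01   0.015 ] [0.5023 0.1573 0.0102]
rail 863 ((507.4708251953125, 37.09478759765625), (114.87785339355469, 40.395870208740234), 88.52662658691406) z [0.0323 0.0375 0.043 ] [0.5073 0.037  0.0375]
stop 143 ((506.797119140625, 108.13995361328125), (43.288108825683594, 16.216053009033203), 0.17890211939811707) z [0.06   0.0655 0.0708] [0.5067 0.108  0.0655]
green 159 ((438.99810791015625, -262.1541748046875), (14.294262886047363, 49.480125427246094), 73.04793548583984) z [0.0737 0.0855 0.0907] [ 0.4392 -0.2616  0.0851]
lime 1016 ((712.0430908203125, 12.925628662109375), (61.16054916381836, 90.40813446044922), 39.67965316772461) z [0.0622 0.0689 0.0748] [0.7111 0.0126 0.0689]
```

View pics/crop1.png

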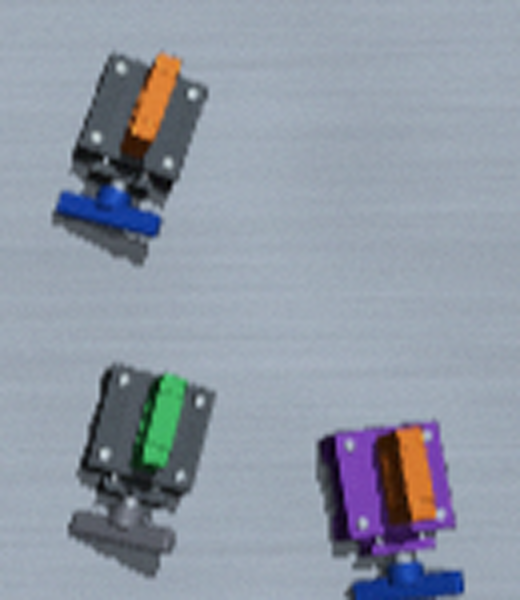

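The crop shows the amber-filter dark block at crop (140,120), the green spare at (145,440) and the purple look-alike at (400,480). The amber carriage at the top is the target. Its knob already faces the robot and its +x points roughly along the rail. Now the tool axes.

```bash
cat >> h.py <<'E'
np.set_printoptions(precision=4,suppress=True)
def go(p,xaxis_yaw):
    """needed shift (cm, tool axes) & turn (deg rotvec), tool y down, tool x at given yaw (mod 180)"""
    s=readout.read_state();R=Ro.from_rotvec(s['orientation']).as_matrix()
    best=None
    for k in (0,180):
        t=np.radians(xaxis_yaw+k);x=np.array([np.cos(t),np.sin(t),0]);y=np.array([0,0,-1.]);z=np.cross(x,y)
        Rt=np.stack([x,y,z],1);rv=Ro.from_matrix(R.T@Rt).as_rotvec(degrees=True)
        if best is None or np.linalg.norm(rv)<np.linalg.norm(best[0]): best=(rv,Rt)
    d=np.array(p)-s['tool_pos']
    print('t %.2f pos'%s['t'],s['tool_pos'],'yaw %.2f'%np.degrees(np.arctan2(R[1,0],R[0,0])),'tilt',R[2],'q',s['q'])
    print(' shift now-axes cm',100*R.T@d,'| turn',best[0],'| shift after-turn axes cm',100*best[1].T@d,'world cm',100*d,'F',s['force'],'open %.4f'%s['opening'])
E
python3 - <<'E'
from h import *
go([.507,.04,.25],89)
a=cam('wrist');s=readout.read_state();R=Ro.from_rotvec(s['orientation']).as_matrix();print(R)
C=-a['R'].T@a['t'];print('cam in tool',R.T@(C-s['tool_pos']),'view dir in tool',R.T@a['R'][2],a['intrinsics'])
E
```

```text
t 0.10 pos [0.2719 0.5343 0.2287] yaw 63.03 tilt [-0.0017 -1.      0.0002] q [ 1.0146  0.1311  1.4891  0.      1.523  -0.0854]
 shift now-axes cm [-33.3946  -2.0814 -43.3772] | turn [ -0.0306 -25.9719  -0.0912] | shift after-turn axes cm [-49.0153  -2.1298 -24.3738] world cm [ 23.5147 -49.4332   2.1298] F [ 0.3401 -0.9304 -0.5267] open 0.0931
[[ 0.4536 -0.0008 -0.8912]
 [ 0.8912 -0.0012  0.4536]
 [-0.0014 -1.      0.0001]]
cam in tool [ 0.0004 -0.155   0.0813] view dir in tool [ 0.      0.9569 -0.2905] [[419.4596   0.     316.7262]
 [  0.     419.4596 242.8961]
 [  0.       0.       1.    ]]
```

```bash
python3 -m creep '[[[0,-3,-0.3,-3.9,0,0,0],[0,-3,-0.3,-3.9,0,0,0],[0,-3,-0.3,-3.9,0,0,0],[0,-3,-0.3,-3.9,0,0,0],[0,-3,-0.3,-3.9,0,0,0],[0,-3,-0.3,-3.9,0,0,0],[0,-3,-0.3,-3.9,0,0,0],[0,-3,-0.3,-3.9,0,0,0]]]'; python3 -c "
from h import *
go([.507,.04,.25],89)"
```

```text
t: 0.95
tool_pos: [0.4404, 0.175, 0.249]
orientation: [-1.393, -0.859, 0.87]
force: [0.7, 0.4, -0.7]
opening: 0.0927
t 0.95 pos [0.4404 0.175  0.249 ] yaw 63.67 tilt [-0.0066 -1.      0.0028] q [ 0.2723 -0.2174  1.7908 -0.003   1.5747 -0.8389]
 shift now-axes cm [ -9.1475  -0.0692 -11.9551] | turn [ -0.239  -25.3324  -0.3343] | shift after-turn axes cm [-13.3828  -0.096   -6.892 ] world cm [  6.6574 -13.501    0.096 ] F [ 0.7408  0.3798 -0.6691] open 0.0927
```

```bash
python3 -m creep '[[[0,-3,0,-4,0,0,0],[0,-3,0,-4,0,0,0],[0,-3,0,-4,0,0,0],[0,0,0,0,0,-8.5,0],[0,0,0,0,0,-8.5,0],[0,0,0,0,0,-8.3,0],[0,0,0,0,0,0,0],[0,0,0,0,0,0,0]]]'; python3 -c "
from h import *
go([.507,.04,.25],89)
a=cam('wrist');save(a,'pics/wr1.png')"
```

```text
t: 1.75
tool_pos: [0.5082, 0.0319, 0.2479]
orientation: [-1.217, -1.188, 1.203]
force: [0.1, 0.6, 0.3]
opening: 0.0935
t 1.75 pos [0.5082 0.0319 0.2479] yaw 88.96 tilt [-0.0059 -1.      0.0067] q [-0.0336 -0.1171  1.7038 -0.006   1.5615 -1.5862]
 shift now-axes cm [ 0.8034 -0.2185  0.1346] | turn [-0.3823 -0.0383 -0.3402] | shift after-turn axes cm [ 0.8048 -0.2146  0.1326] world cm [-0.1185  0.807   0.2146] F [0.1023 0.5569 0.2685] open 0.0935
```

View pics/wr1.png

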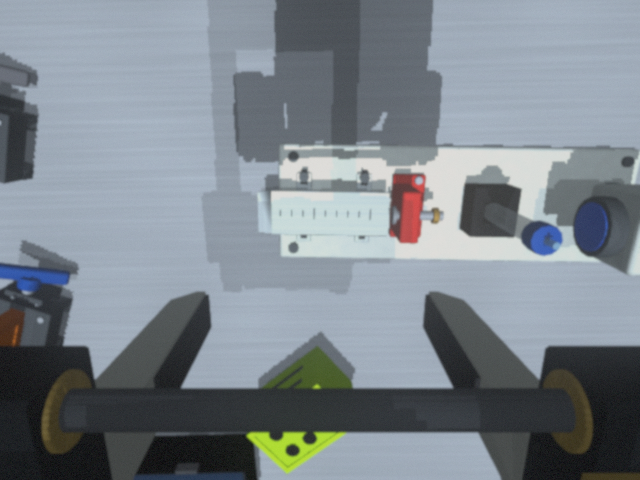

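The wrist view shows the rail spanning (262–390, 190–237), the red stop at (407,208) and its screw head on the left at about (395,215). The base's near edge is at row ~147. Next: line fits from depth.

```bash
python3 - <<'E'
from h import *
a=dict(np.load('pics/wrist_last.npz'));W=world(a);z=W[...,2];f=a['frame']
def edges(name,lo,hi,u0,u1,v0,v1,pr=True):
    T=[];Bo=[]
    for u in range(u0,u1,3):
        vs=[v for v in range(v0,v1) if lo<z[v,u]<hi]
        if len(vs)>5: T.append(W[vs[0],u,:2]);Bo.append(W[vs[-1],u,:2])
    out=[]
    for E in (T,Bo):
        E=np.array(E)
        for _ in range(3):
            c=np.polyfit(E[:,1],E[:,0],1);r=E[:,0]-np.polyval(c,E[:,1]);E=E[abs(r)<2*r.std()+1e-4]
        out.append(c);print(name,'x at y=.04: %.4f'%np.polyval(c,.04),'yaw %.2f'%(90-np.degrees(np.arctan(c[0]))),len(E),'res %.4f'%r.std())
edges('rail',.031,.045,275,385,170,255)
edges('base',.005,.017,290,385,130,275)
edges('base2',.005,.017,440,625,130,275)
m=(z>.031)&(z<.045);m[:, :245]=0;m[:,400:]=0;m[:180]=0;m[245:]=0
print('rail open end y per row',[round(float(np.nanmin(np.where(m[v],W[v,:,1],np.nan))),4) for v in range(196,234,4)])
ms=(z>.055)&(z<.075);ms[:, :380]=0;ms[:,440:]=0
for v in range(175,245,6): 
    w=np.where(ms[v])[0]
    if len(w): print(v,w[0],w[-1],W[v,w[0]],W[v,w[-1]])
print('rows z along axis at v=213,216')
for u in range(378,402,2): print(u,W[213,u],f[213,u])
b=(z>.005)&(z<.017);print('base open end',[round(float(np.nanmin(np.where(b[v,260:400],W[v,260:400,1],np.nan))),4) for v in (152,156,160,248,252,256)])
cv2.imwrite('pics/wr1c.png',cv2.resize(f[160:260,240:440],(800,400),interpolation=cv2.INTER_CUBIC)[:,:,::-1])
E
```

```text
rail x at y=.04: 0.4892 yaw 87.97 37 res 0.0002
rail x at y=.04: 0.5281 yaw 87.94 37 res 0.0005
base x at y=.04: 0.4508 yaw 88.27 32 res 0.0002
base x at y=.04: 0.5591 yaw 88.09 31 res 0.0004
base2 x at y=.04: 0.4508 yaw 88.15 62 res 0.0002
base2 x at y=.04: 0.5591 yaw 88.09 53 res 0.0005
rail open end y per row [-0.0204, -0.0207, -0.021, -0.0207, -0.0214, -0.0214, -0.0217, -0.0219, -0.0223, -0.0188]
193 400 421 [0.4889 0.1012 0.0556] [0.4875 0.1163 0.0656]
199 399 420 [0.4941 0.1007 0.055 ] [0.4926 0.116  0.0644]
205 399 420 [0.4991 0.1008 0.0555] [0.4975 0.1162 0.0647]
211 392 439 [0.5042 0.095  0.0556] [0.5042 0.1339 0.0584]
217 392 439 [0.5091 0.095  0.0567] [0.5087 0.1334 0.0611]
223 392 418 [0.5141 0.095  0.0578] [0.5122 0.1149 0.0666]
229 398 418 [0.519  0.1    0.0591] [0.5178 0.1155 0.065 ]
235 398 417 [0.5236 0.0997 0.0618] [0.5227 0.1148 0.0658]
241 399 417 [0.5277 0.1    0.0657] [0.5284 0.1154 0.0643]
rows z along axis at v=213,216
378 [0.5095 0.0857 0.0384] [194 213 217]
380 [0.5097 0.0875 0.0376] [192 210 216]
382 [0.5096 0.0892 0.0384] [195 213 218]
384 [0.51   0.0912 0.0368] [195 213 218]
386 [0.51   0.093  0.0368] [194 213 217]
388 [0.5162 0.0993 0.0094] [173 189 193]
390 [0.5078 0.0949 0.0468] [107 105 108]
392 [0.506  0.0952 0.055 ] [91 92 97]
394 [0.5045 0.0957 0.0618] [130 136 144]
396 [0.5047 0.0975 0.0612] [137 145 154]
398 [0.5055 0.0998 0.0577] [124 127 133]
400 [0.5042 0.1003 0.0635] [107  79  81]
base open end [-0.0039, -0.0041, -0.0043, -0.0071, -0.006, -0.0044]
```

View pics/wr1c.png

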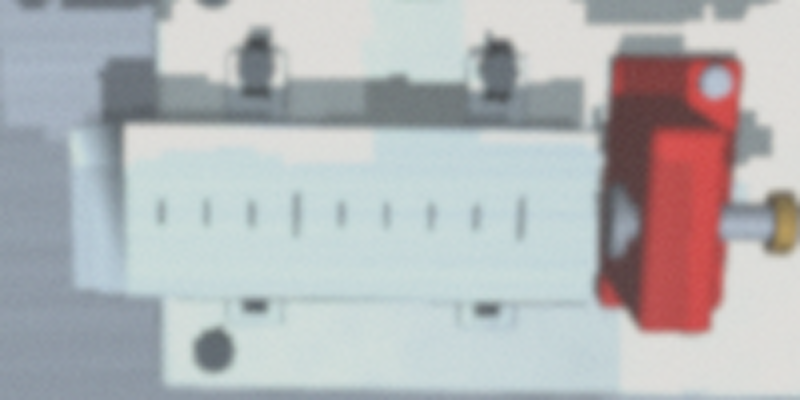

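```bash
python3 -m creep '[[[0,-4.2,0,-1.67,0,0,0],[0,-4.2,0,-1.67,0,0,0],[0,-4.2,0,-1.67,0,0,0],[0,-4.2,0,-1.67,0,0,0],[0,-4.2,0,-1.67,0,0,0],[0,-4.2,0,-1.67,0,0,0],[0,-4.2,0,-1.67,0,0,0],[0,0,0,0,0,8.5,0]]]' >/dev/null; python3 -m creep '[[[0,0,0,0,0,8.5,0],[0,0,0,0,0,3.3,0],[0,0,2,0,0,0,0],[0,0,2,0,0,0,0],[0,0,2,0,0,0,0],[0,0,0,0,0,0,0],[0,0,0,0,0,0,0],[0,0,0,0,0,0,0]]]'; python3 - <<'E'
from h import *
go([.620,-.265,.19],68.84)
a=cam('wrist');save(a,'pics/wr2.png');W=world(a);f=a['frame']
h=cv2.cvtColor(f,cv2.COLOR_RGB2HSV).astype(int);H,S,V=h[...,0],h[...,1],h[...,2];z=W[...,2]
s=readout.read_state()
near=np.hypot(W[...,0]-.61,W[...,1]+.26)<.1
for n,m in (('orange',(H<22)&(S>120)&(z>.0815)&(z<.093)&near),('blue',(H>100)&(H<130)&(S>150)&near),('block',(z>.034)&(z<.042)&(S<90)&near)):
    vs,us=np.where(m);P=W[m]; r=cv2.minAreaRect((P[:,:2]*1000).astype(np.float32));print(n,len(P),us.min(),us.max(),vs.min(),vs.max(),r,P.mean(0),np.percentile(P[:,2],[2,98]))
E
```

```text
t: 3.4
tool_pos: [0.6226, -0.2716, 0.184]
orientation: [-1.377, -0.887, 0.901]
force: [-0.1, -0.5, 0.8]
opening: 0.0928
t 3.40 pos [ 0.6226 -0.2716  0.184 ] yaw 65.91 tilt [-0.006  -1.      0.0062] q [-0.4833  0.3718  1.2898 -0.0064  1.4858 -1.633 ]
 shift now-axes cm [ 0.4884 -0.5961  0.5099] | turn [-0.3637 -2.9301 -0.3371] | shift after-turn axes cm [ 0.5172 -0.5963  0.4804] world cm [-0.2614  0.6558  0.5963] F [-0.1121 -0.5449  0.8297] open 0.0928
orange 1574 313 336 205 280 ((620.8544311523438, -265.37957763671875), (13.586031913757324, 49.509830474853516), 68.97982788085938) [ 0.62   -0.265   0.0859] [0.0846 0.0873]
blue 1395 281 604 133 389 ((574.8656616210938, -233.04473876953125), (81.4700927734375, 26.868263244628906), 49.83819580078125) [ 0.5666 -0.2442  0.0343] [0.0197 0.046 ]
block 5080 278 364 134 265 ((603.9562377929688, -258.8464050292969), (60.03854751586914, 97.0147933959961), 68.75959014892578) [ 0.6165 -0.2639  0.0378] [0.0345 0.0398]
```

View pics/wr2.png

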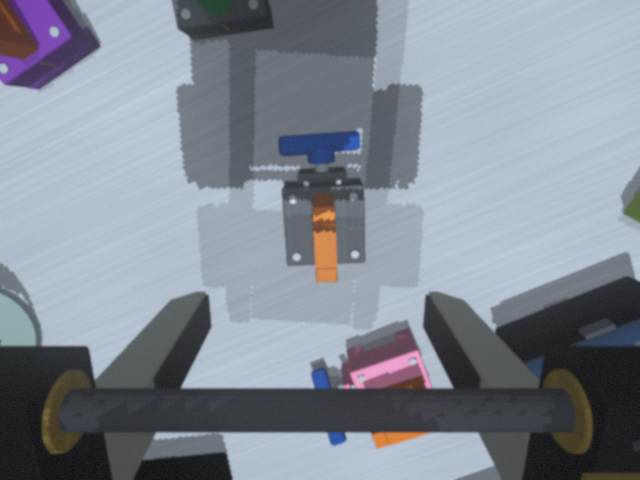

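The wrist view shows the carriage at (325,235) with knob at (320,143), clear of the pink look-alike at (388,370). It agrees with the top camera to within 1 mm. Now aligning and descending.

```bash
python3 -m creep '[[[0,0,0,0,-0.36,-3.0,-0.34],[0,0.5,2,0.48,0,0,0],[0,0,3,0,0,0,0],[0,0,2,0,0,0,0],[0,0,0,0,0,0,0],[0,0,0,0,0,0,0],[0,0,0,0,0,0,0],[0,0,0,0,0,0,0]]]' ; python3 -c "
from h import *
go([.6205,-.2652,.055],68.95)"
```

```text
t: 4.25
tool_pos: [0.6273, -0.2684, 0.1272]
orientation: [-1.38, -0.945, 0.928]
force: [0.4, -0.7, -0.2]
opening: 0.093
t 4.25 pos [ 0.6273 -0.2684  0.1272] yaw 68.90 tilt [-0.002  -0.9998 -0.0207] q [-0.4795  0.3924  1.3694  0.0003  1.359  -1.6821]
 shift now-axes cm [0.0655 7.2075 0.9025] | turn [ 1.1872 -0.053  -0.1148] | shift after-turn axes cm [0.0518 7.2247 0.7529] world cm [-0.6841  0.3187 -7.2247] F [ 0.4429 -0.7433 -0.1596] open 0.0930
```

```bash
python3 -m creep '[[[0,0,1.5,0.75,1.2,0,-0.1],[0,0,1.5,0,0,0,0],[0,0,1.2,0,0,0,0],[0,0,0.8,0,0,0,0],[0,0,0,0,0,0,0],[0,0,0,0,0,0,0],[0,0,0,0,0,0,0],[0,0,0,0,0,0,0]]]' ; python3 -c "
from h import *
go([.6205,-.2652,.055],68.95)"
```

```text
t: 5.05
tool_pos: [0.6203, -0.2659, 0.0736]
orientation: [-1.36, -0.933, 0.934]
force: [-0.1, 0.3, 0.1]
opening: 0.0926
t 5.05 pos [ 0.6203 -0.2659  0.0736] yaw 68.88 tilt [-0.0002 -1.      0.0012] q [-0.4807  0.4433  1.4063 -0.0004  1.2932 -1.6828]
 shift now-axes cm [0.071  1.8567 0.0072] | turn [-0.0664 -0.065  -0.0132] | shift after-turn axes cm [0.0705 1.8567 0.0093] world cm [ 0.0167  0.0692 -1.8567] F [-0.0766  0.3379  0.1255] open 0.0926
```

```bash
python3 -m creep '[[[0,0.07,0.8,0,0,0,0],[0,0,0.6,0,0,0,0],[0,0,0.4,0,0,0,0],[0,0,0,0,0,0,0],[0.5,0,0,0,0,0,0],[1,0,0,0,0,0,0],[1,0,0,0,0,0,0],[1,0,0,0,0,0,0]]]' 25; python3 -c "
from h import *
go([.6205,-.2652,.055],68.95)"
```

```text
t: 5.85
tool_pos: [0.6214, -0.2656, 0.0554]
orientation: [-1.363, -0.934, 0.934]
force: [-0.1, -1.1, 0.1]
opening: 0.0651
t 5.85 pos [ 0.6214 -0.2656  0.0554] yaw 68.89 tilt [-0.0005 -1.     -0.0011] q [-0.4795  0.4628  1.4161 -0.0004  1.2615 -1.6817]
 shift now-axes cm [0.0015 0.0393 0.1024] | turn [ 0.0653 -0.064  -0.0274] | shift after-turn axes cm [0.0016 0.0394 0.1023] world cm [-0.0949  0.0382 -0.0394] F [-0.059  -1.1358  0.1172] open 0.0651
```

```bash
python3 -m creep '[[[1,0,0,0,0,0,0],[1,0,0,0,0,0,0],[1,0,0,0,0,0,0],[1,0,0,0,0,0,0],[1,0,0,0,0,0,0],[1,0,0,0,0,0,0],[1,0,0,0,0,0,0],[1,0,0,0,0,0,0]]]' 25; python3 -m creep '[[[1,0,0,0,0,0,0],[1,0,0,0,0,0,0],[1,0,0,0,0,0,0],[1,0,0,0,0,0,0],[1,0,-0.5,0,0,0,0],[1,0,-0.5,0,0,0,0],[1,0,-0.5,0,0,0,0],[1,0,-1,0,0,0,0]]]'; python3 -c "
from h import *
go([.6205,-.2652,.055],68.95)"
```

```text
t: 6.65
tool_pos: [0.6218, -0.2658, 0.056]
orientation: [-1.363, -0.934, 0.933]
force: [1.4, -0.4, 0.3]
opening: 0.0139
t: 7.45
tool_pos: [0.6192, -0.2644, 0.0786]
orientation: [-1.357, -0.931, 0.935]
force: [0.1, 0.0, -4.9]
opening: 0.0138
t 7.45 pos [ 0.6192 -0.2644  0.0786] yaw 68.89 tilt [ 0.0002 -1.      0.0049] q [-0.4795  0.4374  1.4042 -0.0004  1.3049 -1.6817]
 shift now-axes cm [-0.0237  2.3637 -0.1643] | turn [-0.2795 -0.0636  0.0089] | shift after-turn axes cm [-0.0235  2.3645 -0.1527] world cm [ 0.1341 -0.0768 -2.3645] F [ 0.1256  0.032  -4.8977] open 0.0138
```

Held (13.8 mm opening, about −4.9 N of weight). Carrying it to just before the rail mouth.

```bash
python3 -m creep '[[[1,0,-1.5,0,0,0,0],[1,0,-1.5,0,0,0,0],[1,2.2,0,2.9,0,0,0],[1,2.2,0,2.9,0,0,0],[1,2.2,0,2.9,0,0,0],[1,2.2,0,2.9,0,0,0],[1,2.2,0,2.9,0,0,0],[1,1.1,0,1.45,0,0,0]]]'; python3 -m creep '[[[1,1.1,0,1.45,0,0,0],[1,0,0,0,0,-4,0],[1,0,0,0,0,-5,0],[1,0,0,0,0,-5,0],[1,0,0,0,0,-5,0],[1,0,0,0,0,0,0],[1,0,0,0,0,0,0],[1,0,0,0,0,0,0]]]'; python3 -c "
from h import *
go([.5061,-.0755,.100],88.05)"
```

```text
t: 8.25
tool_pos: [0.5166, -0.0935, 0.1237]
orientation: [-1.373, -0.937, 0.926]
force: [0.5, 0.3, -3.9]
opening: 0.0135
t: 9.05
tool_pos: [0.5097, -0.0748, 0.1368]
orientation: [-1.248, -1.204, 1.18]
force: [-0.7, 0.1, -4.1]
opening: 0.0139
t 9.05 pos [ 0.5097 -0.0748  0.1368] yaw 88.32 tilt [-0.007  -0.9996 -0.0272] q [-0.2445 -0.0634  1.8588 -0.0011  1.3181 -1.7859]
 shift now-axes cm [-0.0537  3.6727  0.4624] | turn [ 1.5617  0.2784 -0.3996] | shift after-turn axes cm [-0.0813  3.6835  0.3618] world cm [-0.3644 -0.069  -3.6835] F [-0.692   0.1493 -4.081 ] open 0.0139
```

```bash
python3 -m creep '[[[1,0,1,0.2,1.5,0.28,-0.4],[1,-0.08,1,0.16,0,0,0],[1,0,1,0,0,0,0],[1,0,0.6,0,0,0,0],[1,0,0,0,0,0,0],[1,0,0,0,0,0,0],[1,0,0,0,0,0,0],[1,0,0,0,0,0,0]]]'; cat > look.py <<'E'
from h import *
import sys
go([.5061,-.0755,.0825],88.05)
a=cam('wrist');save(a,'pics/%s.png'%sys.argv[1]);W=world(a);f=a['frame'];z=W[...,2]
s=readout.read_state();R=Ro.from_rotvec(s['orientation']).as_matrix();L=(W-s['tool_pos'])@R
def lines(name,lo,hi,x0,x1,sel):
    # edges in tool z versus tool x, in columns
    T=[];B=[]
    for u in range(0,640,2):
        m=(z[:,u]>lo)&(z[:,u]<hi)&(L[:,u,0]>x0)&(L[:,u,0]<x1)&sel[:,u]
        v=np.where(m)[0]
        if len(v)>8: T.append(L[v[0],u]);B.append(L[v[-1],u])
    for n,E in (('near',T),('far',B)):
        E=np.array(E)
        if len(E)<5: print(name,n,'few');continue
        for _ in range(4):
            c=np.polyfit(E[:,0],E[:,2],1);r=E[:,2]-np.polyval(c,E[:,0]);E=E[abs(r)<2*r.std()+1e-4]
        print(name,n,'toolz@x=0: %.4f  @x=.05: %.4f slope deg %.2f n %d res %.4f'%(c[1],np.polyval(c,.05),np.degrees(np.arctan(c[0])),len(E),r.std()))
E
cat > look1.py <<'E'
from look import *
sel=(L[...,2]>-.045)&(L[...,2]<.045)
lines('rail',.032,.044,.068,.165,sel)
uz=s['tool_pos'][2]-.056
sel2=(L[...,2]>-.035)&(L[...,2]<.05)
lines('block',uz+.034,uz+.042,-.029,.029,sel2)
m=(z>uz+.082)&(z<uz+.090)&(abs(L[...,0])<.02)&(abs(L[...,2])<.04)
if m.sum()>20: P=L[m];print('frame top',m.sum(),cv2.minAreaRect((P[:,[0,2]]*1000).astype(np.float32)))
m=(z>uz+.034)&(z<uz+.042)&(abs(L[...,0])<.04)&sel2
P=L[m];print('block x',np.percentile(P[:,0],[1,99]),'z of block top',np.median(z[m]))
m=(z>.032)&(z<.044)&(L[...,0]>.035)&(abs(L[...,2])<.012);print('mouth x',[np.round(np.percentile(L[m][:,0],p),4) for p in (0.5,2,99)],'rail top',np.median(z[m]))
E
python3 look1.py wr3
```

```text
t: 9.85
tool_pos: [0.5067, -0.0758, 0.0997]
orientation: [-1.23, -1.182, 1.179]
force: [0.6, -0.2, -4.0]
opening: 0.0139
t 9.85 pos [ 0.5067 -0.0758  0.0997] yaw 87.73 tilt [-0.0004 -1.     -0.003 ] q [-0.2488 -0.0066  1.8747  0.0002  1.2704 -1.7801]
 shift now-axes cm [0.0325 1.719  0.0642] | turn [ 0.1729 -0.3163 -0.0252] | shift after-turn axes cm [0.0321 1.7192 0.0589] world cm [-0.0577  0.0341 -1.7192] F [ 0.5639 -0.2095 -3.9809] open 0.0139
rail near toolz@x=0: 0.0218  @x=.05: 0.0220 slope deg 0.29 n 88 res 0.0002
rail far toolz@x=0: -0.0182  @x=.05: -0.0176 slope deg 0.64 n 82 res 0.0004
block near toolz@x=0: 0.0379  @x=.05: 0.0380 slope deg 0.16 n 67 res 0.0081
block far toolz@x=0: 0.0087  @x=.05: 0.0109 slope deg 2.50 n 67 res 0.0106
frame top 4904 ((0.4339855909347534, 7.776445388793945), (32.394248962402344, 34.899959564208984), 39.572349548339844)
block x [-0.0291  0.0298] z of block top 0.08137102010154429
mouth x [np.float64(0.0542), np.float64(0.0555), np.float64(0.1767)] rail top 0.0379666819148893
```

View pics/wr3.png

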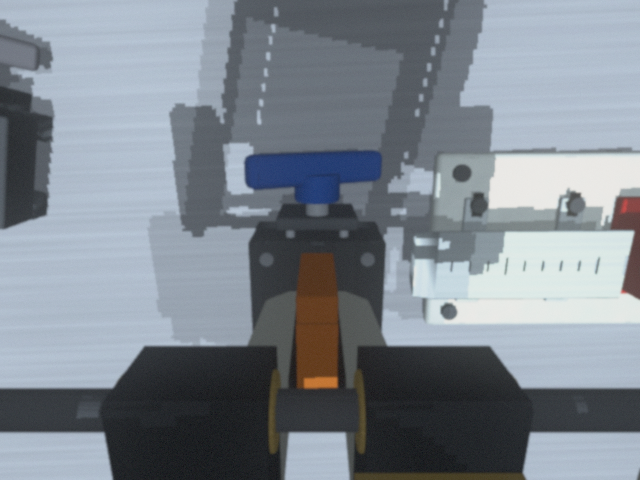

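The wrist view shows the carriage held straight (block columns 250–384, top near edge row ~233), with the knob at (315,168) and the rail mouth on the right at column ~415. Measuring the block's near edge against the rail.

```bash
python3 - <<'E'
from h import *
a=dict(np.load('pics/wrist_last.npz'));W=world(a);z=W[...,2]
s=readout.read_state();R=Ro.from_rotvec(s['orientation']).as_matrix();L=(W-s['tool_pos'])@R
for u in (254,258,262,266,270,364,368,372,376,380):
    for v in range(215,250):
        if abs(z[v,u]-.0815)<.004: print(u,v,L[v,u],z[v,u],a['frame'][v,u]);break
m=(z>.0775)&(z<.0855)&(abs(L[...,2]-.02)<.008)&(abs(L[...,0])<.04);P=L[m];G=np.stack([P[:,0],P[:,2],0*P[:,0]+1],1)
c=np.linalg.lstsq(G,z[m],rcond=None)[0];print('block-top slope deg (x,z)',np.degrees(c[:2]),c[2])
h=cv2.cvtColor(a['frame'],cv2.COLOR_RGB2HSV)
m=(h[...,0]>100)&(h[...,0]<130)&(h[...,1]>150)&(abs(L[...,0])<.05)&(L[...,2]>.04)&(L[...,2]<.08)
P=L[m];print('knob',P.min(0),P.max(0))
E
```

```text
254 239 [-0.0268  0.0204  0.0297] 0.07928994584324954 [55 57 59]
258 239 [-0.0253  0.0215  0.0294] 0.0781903581671734 [51 56 59]
262 239 [-0.0234  0.0207  0.0296] 0.0790242356269989 [53 57 62]
266 239 [-0.0217  0.0207  0.0296] 0.07895873571994452 [48 52 56]
270 240 [-0.0198  0.0197  0.0294] 0.08000136450236235 [50 52 56]
364 237 [0.0213 0.0221 0.0301] 0.07760026888147238 [45 50 54]
368 239 [0.0229 0.0207 0.0296] 0.07891860460529027 [48 51 57]
372 239 [0.0247 0.0215 0.0294] 0.07818617417160557 [51 53 59]
376 239 [0.0266 0.0219 0.0293] 0.07778612857870726 [47 53 57]
380 239 [0.0282 0.0209 0.0295] 0.07871514240398156 [51 54 58]
block-top slope deg (x,z) [-0.0117 -0.2347] 0.08163568178663838
knob [-0.0269  0.0096  0.0459] [0.0292 0.0391 0.066 ]
```

```bash
python3 - <<'E'
from h import *
a=dict(np.load('pics/wrist_last.npz'));W=world(a);z=W[...,2]
s=readout.read_state();R=Ro.from_rotvec(s['orientation']).as_matrix();L=(W-s['tool_pos'])@R
h=cv2.cvtColor(a['frame'],cv2.COLOR_RGB2HSV)
for u in (306,312,318,324,330):
    col=[(v,L[v,u]) for v in range(240,330) if h[v,u,0]<22 and h[v,u,1]>120]
    top=[(v,l) for v,l in col if abs(z[v,u]-.1297)<.0025]
    face=[l[2] for v,l in col if .09<z[v,u]<.12]
    print(u,col[0][0],'top edge',top[0] if top else None,'face z',np.median(face) if face else None,len(face))
for u in (256,264,368,376):
    print(u,[(v,round(float(L[v,u,2]),4),round(float(z[v,u]),4)) for v in range(222,246,2)])
b=cam('side');Wb=world(b);Lb=(Wb-s['tool_pos'])@R;zb=Wb[...,2];hb=cv2.cvtColor(b['frame'],cv2.COLOR_RGB2HSV)
a2=cam('top');Wt=world(a2);Lt=(Wt-s['tool_pos'])@R;zt=Wt[...,2];ht=cv2.cvtColor(a2['frame'],cv2.COLOR_RGB2HSV)
for n,LL,hh,zz in (('side',Lb,hb,zb),('top',Lt,ht,zt)):
    m=(hh[...,0]>100)&(hh[...,0]<130)&(hh[...,1]>150)&(abs(LL[...,0])<.05)&(LL[...,2]>.03)&(LL[...,2]<.09)
    if m.sum()>5: P=LL[m];print(n,'knob',m.sum(),np.percentile(P,[2,98],axis=0),'mean',P.mean(0))
    m=(zz>.032)&(zz<.044)&(LL[...,0]>.07)&(LL[...,0]<.15)&(abs(LL[...,2])<.035);P=LL[m]
    if m.sum()>5: print(n,'rail',m.sum(),np.percentile(P[:,2],[1,99]),cv2.minAreaRect((P[:,[0,2]]*1000).astype(np.float32)))
    m=(abs(zz-.0815)<.004)&(abs(LL[...,0])<.027)&(abs(LL[...,2])<.04);P=LL[m]
    if m.sum()>5: print(n,'block top',m.sum(),np.percentile(P[:,2],[1,99]))
E
```

```text
306 254 top edge (294, array([-0.003 , -0.0289,  0.0255])) face z 0.024868414366743696 26
312 254 top edge (294, array([-0.0011, -0.028 ,  0.0251])) face z 0.02473451911391048 27
318 254 top edge (293, array([ 0.0009, -0.0285,  0.0256])) face z 0.02474311522312798 27
324 254 top edge (294, array([ 0.0029, -0.0281,  0.0251])) face z 0.024791267979493842 27
330 254 top edge (293, array([ 0.0048, -0.0288,  0.0258])) face z 0.02483604100737133 27
256 [(222, 0.0178, 0.0012), (224, 0.016, -0.0009), (226, 0.0292, 0.0548), (228, 0.0289, 0.0576), (230, 0.0295, 0.0635), (232, 0.0296, 0.0675), (234, 0.0296, 0.0708), (236, 0.0293, 0.0733), (238, 0.0293, 0.0765), (240, 0.0291, 0.0788), (242, 0.0291, 0.0817), (244, 0.0284, 0.0825)]
264 [(222, 0.0292, 0.0467), (224, 0.0291, 0.0506), (226, 0.0295, 0.056), (228, 0.0292, 0.0587), (230, 0.0295, 0.0634), (232, 0.0297, 0.068), (234, 0.0294, 0.0701), (236, 0.0296, 0.0741), (238, 0.0297, 0.0777), (240, 0.0299, 0.0817), (242, 0.0291, 0.082), (244, 0.0279, 0.081)]
368 [(222, 0.0293, 0.0472), (224, 0.0294, 0.0518), (226, 0.0292, 0.0548), (228, 0.0295, 0.0597)
[... 292 characters left out ...]
294, 0.0631), (232, 0.0297, 0.068), (234, 0.0294, 0.0701), (236, 0.0294, 0.0736), (238, 0.0296, 0.0773), (240, 0.0296, 0.0805), (242, 0.0285, 0.0799), (244, 0.0279, 0.0808)]
side knob 214 [[-0.0236  0.0121  0.0477]
 [ 0.0285  0.0415  0.0658]] mean [0.0036 0.0255 0.0586]
side rail 671 [-0.0163  0.023 ] ((109.9423828125, 3.277830123901367), (79.82730865478516, 40.0561637878418), 0.161844864487648)
side block top 249 [-0.028  0.038]
top knob 171 [[-0.0267  0.0103  0.0455]
 [ 0.0283  0.0754  0.0648]] mean [-0.0006  0.0239  0.0576]
top rail 150 [-0.0154  0.0226] ((109.88175964355469, 3.4711685180664062), (80.02300262451172, 39.212989807128906), 0.6558077335357666)
top block top 80 [0.0231 0.0384]
```

All measures agree: the carriage sits about 2.3 mm too far from the robot relative to the rail axis, and TCP z should be about 0.0813. Correcting and lowering.

```bash
python3 -m creep '[[[1,0,0.4,0.23,0.17,-0.33,0],[1,0,0.4,0,0,0,0],[1,0,0.4,0,0,0,0],[1,0,0.4,0,0,0,0],[1,0,0,0,0,0,0],[1,0,0,0,0,0,0],[1,0,0,0,0,0,0],[1,0,0,0,0,0,0]]]'; cat > look2.py <<'E'
import sys
from look import *
sel=(L[...,2]>-.045)&(L[...,2]<.045)
x0=float(sys.argv[2])
lines('rail',.032,.044,x0,x0+.09,sel)
f=[]
for u in range(200,440,3):
    c=L[:,u];bt=s['tool_pos'][2]-.056
    m=(z[:,u]>bt+.01)&(z[:,u]<bt+.034)&(abs(c[:,2]-.03)<.006)&(abs(c[:,0])<.029)&(abs(c[:,0])>.018)
    if m.sum()>2:f.append([np.median(c[m,0]),np.median(c[m,2])])
f=np.array(f);p=np.polyfit(f[:,0],f[:,1],1);print('block face toolz %.4f slope %.2f n %d'%(p[1],np.degrees(p[0]),len(f)))
m=(abs(z-bt-.038)<.004)&(abs(L[...,2]-.022)<.006)&(abs(L[...,0])<.04)
print('block top',np.median(z[m]),'block x',np.percentile(L[m][:,0],[1,99]))
m=(z>.032)&(z<.044)&(L[...,0]>.033)&(abs(L[...,2])<.012);print('mouth x',[np.round(np.percentile(L[m][:,0],p),4) for p in (0.5,2)],'rail top',np.median(z[m]))
E
python3 look2.py wr4 .068
```

```text
t: 10.8
tool_pos: [0.5042, -0.0757, 0.0822]
orientation: [-1.225, -1.184, 1.185]
force: [-0.2, -0.3, -3.7]
opening: 0.014
t 10.80 pos [ 0.5042 -0.0757  0.0822] yaw 88.09 tilt [-0.0004 -1.      0.0003] q [-0.2494  0.0114  1.8912 -0.0005  1.2391 -1.7868]
 shift now-axes cm [ 0.0312 -0.0315 -0.189 ] | turn [-0.0143  0.0447 -0.0237] | shift after-turn axes cm [ 0.0314 -0.0314 -0.1889] world cm [0.1899 0.0249 0.0314] F [-0.1849 -0.2772 -3.7122] open 0.0140
rail near toolz@x=0: 0.0191  @x=.05: 0.0190 slope deg -0.13 n 90 res 0.0002
rail far toolz@x=0: -0.0202  @x=.05: -0.0202 slope deg 0.06 n 82 res 0.0003
block face toolz 0.0293 slope 0.08 n 17
block top 0.0640352975505818 block x [-0.0289  0.0296]
mouth x [np.float64(0.0542), np.float64(0.0552)] rail top 0.03799047966429237
```

```bash
python3 -m creep '[[[1,0.4,0.07,0,0,0,0],[1,0.5,0,0,0,0,0],[1,0.5,0,0,0,0,0],[1,0.5,0,0,0,0,0],[1,0.3,0,0,0,0,0],[1,0,0,0,0,0,0],[1,0,0,0,0,0,0],[1,0,0,0,0,0,0]]]'; python3 look2.py wr5 .046
```

```text
t: 11.65
tool_pos: [0.5054, -0.0512, 0.082]
orientation: [-1.225, -1.186, 1.185]
force: [0.4, -0.8, -2.8]
opening: 0.0139
t 11.65 pos [ 0.5054 -0.0512  0.082 ] yaw 88.14 tilt [-0.0004 -1.     -0.0008] q [-0.2017  0.0056  1.8975 -0.0003  1.2376 -1.74  ]
 shift now-axes cm [-2.4241 -0.0515 -0.1495] | turn [ 0.0451  0.0944 -0.0257] | shift after-turn axes cm [-2.4239 -0.0527 -0.1534] world cm [ 0.0709 -2.4277  0.0527] F [ 0.3844 -0.7725 -2.8384] open 0.0139
rail near toolz@x=0: 0.0193  @x=.05: 0.0193 slope deg -0.02 n 88 res 0.0002
rail far toolz@x=0: -0.0203  @x=.05: -0.0203 slope deg 0.03 n 85 res 0.0003
block face toolz 0.0293 slope 0.13 n 18
block top 0.06378560645458058 block x [-0.0289  0.0298]
mouth x [np.float64(0.0353), np.float64(0.0371)] rail top 0.03801465214504689
```

```bash
python3 -m creep '[[[1,0,0.05,0,0,0,0],[1,0.15,0,0,0,0,0],[1,0.2,0,0,0,0,0],[1,0.2,0,0,0,0,0],[1,0.2,0,0,0,0,0],[1,0.2,0,0,0,0,0],[1,0,0,0,0,0,0],[1,0,0,0,0,0,0]]]';  python3 look2.py wr6 .042
```

```text
t: 12.5
tool_pos: [0.5057, -0.0413, 0.0814]
orientation: [-1.226, -1.185, 1.185]
force: [0.1, 1.4, -3.1]
opening: 0.0141
t 12.50 pos [ 0.5057 -0.0413  0.0814] yaw 88.10 tilt [-0.0005 -1.     -0.0007] q [-0.1823  0.0048  1.8995 -0.0004  1.2365 -1.7198]
 shift now-axes cm [-3.4196 -0.1086 -0.1525] | turn [ 0.0418  0.0527 -0.0272] | shift after-turn axes cm [-3.4194 -0.1103 -0.1556] world cm [ 0.0392 -3.4227  0.1103] F [ 0.0605  1.4062 -3.0682] open 0.0141
rail near toolz@x=0: 0.0191  @x=.05: 0.0191 slope deg -0.00 n 88 res 0.0002
rail far toolz@x=0: -0.0199  @x=.05: -0.0198 slope deg 0.11 n 85 res 0.0003
block face toolz 0.0293 slope 0.08 n 17
block top 0.0632087956392249 block x [-0.0289  0.0297]
mouth x [np.float64(0.035), np.float64(0.0366)] rail top 0.0380378430600873
```

```bash
python3 -m creep '[[[1,0.2,0,0,0,0,0],[1,0.25,0,0,0,0,0],[1,0.25,0,0,0,0,0],[1,0.25,0,0,0,0,0],[1,0.25,0,0,0,0,0],[1,0,0,0,0,0,0],[1,0,0,0,0,0,0],[1,0,0,0,0,0,0]]]'; python3 -c "
from h import *
go([.5086,.04,.081],88.05);print(readout.read_state()['wrist_torque'])"
```

```text
t: 13.35
tool_pos: [0.5062, -0.0281, 0.0814]
orientation: [-1.226, -1.185, 1.185]
force: [0.3, 0.1, -3.6]
opening: 0.0139
t 13.35 pos [ 0.5062 -0.0281  0.0814] yaw 88.11 tilt [-0.0005 -1.     -0.0008] q [-0.1564  0.0035  1.9007 -0.0004  1.2366 -1.6941]
 shift now-axes cm [ 6.8188  0.0389 -0.0189] | turn [ 0.0437  0.0566 -0.0269] | shift after-turn axes cm [ 6.8188  0.0421 -0.0122] world cm [ 0.2442  6.8145 -0.0421] F [ 0.3481  0.0762 -3.5537] open 0.0139
[ 0.0293 -0.0031 -0.0112]
```

```bash
python3 -m creep '[[[1,0.2,0,0,0,0,0],[1,0.25,0,0,0,0,0],[1,0.25,0,0,0,0,0],[1,0.25,0,0,0,0,0],[1,0.25,0,0,0,0,0],[1,0.25,0,0,0,0,0],[1,0,0,0,0,0,0],[1,0,0,0,0,0,0]]]'; python3 look2.py wr7 .045
```

```text
t: 14.15
tool_pos: [0.5066, -0.0128, 0.0817]
orientation: [-1.226, -1.185, 1.186]
force: [-0.4, -2.3, -2.9]
opening: 0.0142
t 14.15 pos [ 0.5066 -0.0128  0.0817] yaw 88.11 tilt [-0.0013 -1.     -0.0006] q [-0.1255  0.0029  1.9008 -0.0013  1.2373 -1.6629]
 shift now-axes cm [-6.2699 -0.0719 -0.157 ] | turn [ 0.0319  0.0574 -0.0733] | shift after-turn axes cm [-6.2697 -0.08   -0.1633] world cm [-0.0502 -6.2716  0.08  ] F [-0.4455 -2.2716 -2.8996] open 0.0142
rail near toolz@x=0: 0.0193  @x=.05: 0.0193 slope deg 0.09 n 63 res 0.0002
rail far toolz@x=0: -0.0209  @x=.05: -0.0202 slope deg 0.81 n 63 res 0.0005
block face toolz 0.0294 slope 0.07 n 16
block top 0.06354409846267893 block x [-0.0289  0.0297]
mouth x [np.float64(0.0349), np.float64(0.036)] rail top 0.03802940340965509
```

```bash
python3 -m creep '[[[1,0.3,0,0,0,0,0],[1,0.4,0,0,0,0,0],[1,0.4,0,0,0,0,0],[1,0.4,0,0,0,0,0],[1,0.4,0,0,0,0,0],[1,0.4,0,0,0,0,0],[1,0.3,0,0,0,0,0],[1,0,0,0,0,0,0]]]'; python3 look2.py wr8 .03
```

```text
t: 15.0
tool_pos: [0.5075, 0.0153, 0.0817]
orientation: [-1.226, -1.184, 1.186]
force: [0.4, -0.3, -2.5]
opening: 0.0138
t 15.00 pos [0.5075 0.0153 0.0817] yaw 88.09 tilt [-0.0017 -1.     -0.0004] q [-0.0697  0.0056  1.898  -0.0017  1.2375 -1.6066]
 shift now-axes cm [-9.0799 -0.0623 -0.1663] | turn [ 0.0239  0.0443 -0.0951] | shift after-turn axes cm [-9.0797 -0.0774 -0.1733] world cm [-0.1358 -9.0803  0.0774] F [ 0.4198 -0.3151 -2.5058] open 0.0138
rail near toolz@x=0: 0.0182  @x=.05: 0.0190 slope deg 0.90 n 45 res 0.0006
rail far toolz@x=0: -0.0216  @x=.05: -0.0200 slope deg 1.86 n 47 res 0.0009
block face toolz 0.0293 slope 0.07 n 16
block top 0.06357720044069323 block x [-0.0289  0.0298]
mouth x [np.float64(0.0349), np.float64(0.0358)] rail top 0.03814630833059002
```

```bash
python3 -m creep '[[[1,0.3,0.03,0,0,0,0.1],[1,0.5,0,0,0,0,0],[1,0.5,0,0,0,0,0],[1,0.5,0,0,0,0,0],[1,0.5,0,0,0,0,0],[1,0.5,0,0,0,0,0],[1,0.3,0,0,0,0,0],[1,0,0,0,0,0,0]]]'; python3 - <<'E'
from h import *
go([.5086,.0653,.0812],88.05)
a=cam('wrist');W=world(a);z=W[...,2];save(a,'pics/wr9.png')
s=readout.read_state();R=Ro.from_rotvec(s['orientation']).as_matrix();L=(W-s['tool_pos'])@R
m=(z>.046)&(z<.075)&(L[...,0]>.031)&(L[...,0]<.07)&(abs(L[...,2])<.006);print('head x',m.sum(),np.percentile(L[m][:,0],[1,5,50]))
m=(z>.05)&(z<.075)&(L[...,0]>.031)&(L[...,0]<.07)&(abs(L[...,2])>.01)&(abs(L[...,2])<.02);print('block x',np.percentile(L[m][:,0],[1,5,50]))
cv2.imwrite('pics/wr9c.png',cv2.resize(a['frame'][180:330,240:490],(800,480),interpolation=cv2.INTER_CUBIC)[:,:,::-1])
E
```

```text
t: 15.85
tool_pos: [0.5087, 0.0488, 0.0814]
orientation: [-1.228, -1.183, 1.187]
force: [-0.9, -0.4, -2.2]
opening: 0.0137
t 15.85 pos [0.5087 0.0488 0.0814] yaw 88.09 tilt [-0.0038 -1.     -0.0008] q [-0.0019  0.0152  1.8889 -0.004   1.2368 -1.538 ]
 shift now-axes cm [1.6457 0.0146 0.0683] | turn [ 0.0437  0.036  -0.2157] | shift after-turn axes cm [1.6456 0.0209 0.0693] world cm [-0.0133  1.647  -0.0209] F [-0.8502 -0.3598 -2.1767] open 0.0137
head x 1301 [0.046  0.0463 0.0552]
block x [0.0475 0.0516 0.0572]
```

View pics/wr9c.png

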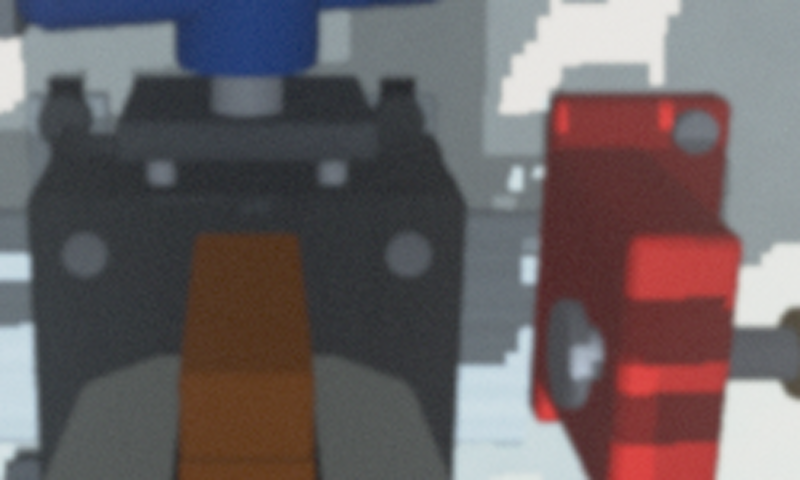

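The crop shows the screw head at crop (575,355), 16 mm ahead of the nose. Now moving 12 mm, then feeling.

```bash
python3 -m creep '[[[1,0.2,0,0,0,0,-0.2],[1,0.25,0,0,0,0,0],[1,0.25,0,0,0,0,0],[1,0.25,0,0,0,0,0],[1,0.2,0,0,0,0,0],[1,0.1,0,0,0,0,0],[1,0,0,0,0,0,0],[1,0,0,0,0,0,0]]]'; python3 -c "
from h import *
go([.5086,.0653,.0812],88.05)"
```

```text
t: 16.7
tool_pos: [0.5092, 0.0618, 0.0814]
orientation: [-1.226, -1.185, 1.184]
force: [-0.8, -1.7, -2.9]
opening: 0.0141
t 16.70 pos [0.5092 0.0618 0.0814] yaw 88.06 tilt [-0.0004 -1.     -0.0008] q [ 0.021   0.0199  1.8842 -0.0005  1.2368 -1.5158]
 shift now-axes cm [0.3526 0.0207 0.0745] | turn [ 0.044   0.0101 -0.0234] | shift after-turn axes cm [0.3526 0.0209 0.0746] world cm [-0.0625  0.3549 -0.0209] F [-0.7772 -1.7392 -2.8598] open 0.0141
```

```bash
python3 -m creep '[[[1,0.06,0,0,0,0,0],[1,0.06,0,0,0,0,0],[1,0.06,0,0,0,0,0],[1,0.06,0,0,0,0,0],[1,0.06,0,0,0,0,0],[1,0.06,0,0,0,0,0],[1,0.06,0,0,0,0,0],[1,0.06,0,0,0,0,0]]]'; python3 -c "
from h import *
go([.5086,.0653,.0812],88.05)"
```

```text
t: 17.5
tool_pos: [0.5093, 0.0646, 0.0815]
orientation: [-1.229, -1.182, 1.187]
force: [-1.0, -5.3, -1.1]
opening: 0.014
t 17.50 pos [0.5093 0.0646 0.0815] yaw 88.02 tilt [-0.0041 -1.     -0.0004] q [ 0.0293  0.0219  1.8821 -0.0044  1.2375 -1.5056]
 shift now-axes cm [0.0669 0.0248 0.0706] | turn [ 0.0236 -0.0272 -0.2367] | shift after-turn axes cm [0.0668 0.0252 0.0705] world cm [-0.0682  0.0691 -0.0252] F [-0.99   -5.3174 -1.0503] open 0.0140
```

```bash
python3 -m creep '[[[1,0.06,0,0,0,0,0],[1,0.08,0,0,0,0,0],[1,0.1,0,0,0,0,0],[1,0.1,0,0,0,0,0],[1,0.1,0,0,0,0,0],[1,0.1,0,0,0,0,0],[1,0.1,0,0,0,0,0],[1,0.1,0,0,0,0,0]]]'; python3 - <<'E'
from h import *
go([.5086,.0653,.0812],88.05)
a=cam('wrist');W=world(a);z=W[...,2]
s=readout.read_state();R=Ro.from_rotvec(s['orientation']).as_matrix();L=(W-s['tool_pos'])@R
m=(abs(z-.0635)<.004)&(abs(L[...,2]-.02)<.008)&(abs(L[...,0])<.033);print('block x',np.percentile(L[m][:,0],[1,99]),'top',np.median(z[m]))
h=cv2.cvtColor(a['frame'],cv2.COLOR_RGB2HSV)
m=((h[...,0]<8)|(h[...,0]>172))&(h[...,1]>120)&(z>.05)&(z<.064)&(L[...,0]>.03)&(L[...,0]<.06);print('stop block face x',np.percentile(L[m][:,0],[1,5,20]))
m=(h[...,0]>100)&(h[...,0]<130)&(h[...,1]>150)&(abs(L[...,0])<.05)&(L[...,2]>.045)&(L[...,2]<.08)
P=L[m];print('knob lo/hi',P.min(0),P.max(0))
for x in range(-28,30,4):
    k=m&(abs(L[...,0]-x/1000)<.002)
    if k.sum(): print(x,'z max %.4f'%np.percentile(z[k],95),'toolz',np.round(np.percentile(L[k][:,2],[2,98]),4))
cv2.imwrite('pics/wr10c.png',cv2.resize(a['frame'][120:330,240:490],(700,588),interpolation=cv2.INTER_CUBIC)[:,:,::-1])
E
```

```text
t: 18.3
tool_pos: [0.5093, 0.0649, 0.0816]
orientation: [-1.237, -1.173, 1.194]
force: [-1.3, -7.2, -2.1]
opening: 0.0137
t 18.30 pos [0.5093 0.0649 0.0816] yaw 87.88 tilt [-0.0161 -0.9999  0.0008] q [ 0.0384  0.025   1.8787 -0.0169  1.24   -1.4899]
 shift now-axes cm [0.0354 0.0404 0.0664] | turn [-0.0489 -0.1695 -0.9228] | shift after-turn axes cm [0.0349 0.0409 0.0664] world cm [-0.0651  0.0372 -0.0409] F [-1.2858 -7.1643 -2.1086] open 0.0137
block x [-0.0289  0.0297] top 0.06350102593060308
stop block face x [0.0355 0.0356 0.0357]
knob lo/hi [-0.0229  0.0112  0.0458] [0.0278 0.0379 0.0658]
-24 z max 0.0708 toolz [0.056  0.0647]
-20 z max 0.0705 toolz [0.0559 0.0651]
-16 z max 0.0681 toolz [0.0549 0.0651]
-12 z max 0.0666 toolz [0.0545 0.065 ]
-8 z max 0.0642 toolz [0.0475 0.0652]
-4 z max 0.0629 toolz [0.0464 0.0654]
0 z max 0.0638 toolz [0.0465 0.0653]
4 z max 0.0630 toolz [0.0465 0.0652]
8 z max 0.0609 toolz [0.0471 0.0654]
12 z max 0.0542 toolz [0.0537 0.0655]
16 z max 0.0518 toolz [0.0537 0.0655]
20 z max 0.0498 toolz [0.0538 0.0653]
24 z max 0.0476 toolz [0.0548 0.0639]
28 z max 0.0455 toolz [0.0565 0.0644]
```

View pics/wr10c.png

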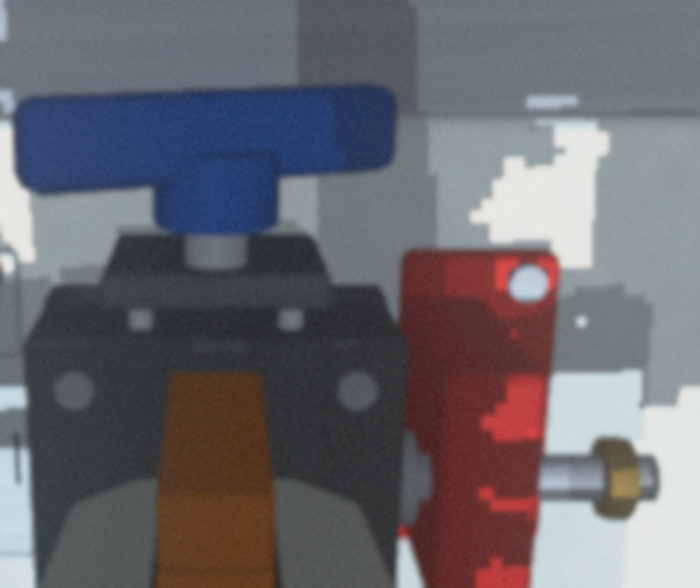

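The crop shows the nose against the screw head (crop ~(418,475)). Motion stalled with 7 N, so it is home, and the knob's raised end is on the left. Releasing by a partial opening and rising straight up.

```bash
python3 -m creep '[[[0.7,0,0,0,0,0,0],[0.6,0,0,0,0,0,0],[0.57,0,0,0,0,0,0],[0.57,0,0,0,0,0,0],[0.57,0,0,0,0,0,0],[0.57,0,0,0,0,0,0],[0.57,0,0,0,0,0,0],[0.57,0,0,0,0,0,0]]]'; python3 -m creep '[[[0.57,0,-1,0,0,0,-0.9],[0.57,0,-1.5,0,0,0,0],[0.57,0,-1.5,0,0,0,0],[0.57,0,-1.5,0,0,0,0],[0.57,0,-1.5,0,0,0,0],[0.57,0,0,0,0,0,0],[0.57,0,0,0,0,0,0],[0.57,0,0,0,0,0,0]]]';cat > look3.py <<'E'
from h import *
import sys
go([.509,.0653,.15],88.05)
a=cam('wrist');save(a,'pics/%s.png'%sys.argv[1]);W=world(a);z=W[...,2]
s=readout.read_state();R=Ro.from_rotvec(s['orientation']).as_matrix()
t=np.radians(88.05);X=np.array([np.cos(t),np.sin(t),0]);Y=np.array([-X[1],X[0],0]);O=np.array([.5065,-.0207,0])
V=np.stack([(W-O)@X,(W-O)@Y,z],-1);T=(W-s['tool_pos'])@R
print('tool in rail frame',(s['tool_pos']-O)@X,(s['tool_pos']-O)@Y)
h=cv2.cvtColor(a['frame'],cv2.COLOR_RGB2HSV)
red=((h[...,0]<8)|(h[...,0]>172))&(h[...,1]>120)
m=(abs(z-.0635)<.003)&(abs(V[...,1])<.028)&(V[...,0]>.03)&(V[...,0]<.125)&(h[...,1]<90)
bl=np.percentile(V[m][:,0],[1,99]);print('carriage block x',bl,'top',np.median(z[m]))
m=red&(z>.045)&(z<.064)&(V[...,0]>.11)&(V[...,0]<.135);print('stop face x',np.percentile(V[m][:,0],[1,5,20]))
m=(h[...,0]>100)&(h[...,0]<130)&(h[...,1]>150)&(V[...,1]>.04)&(V[...,1]<.08)&(V[...,0]>.03)&(V[...,0]<.14)
c=bl.mean();P=V[m];print('knob x',np.percentile(P[:,0],[0.5,99.5])-c,'y',np.percentile(P[:,1],[1,99]))
X0=[];Z0=[]
for x in range(-30,34,6):
    k=m&(abs(V[...,0]-c-x/1000)<.002)&(V[...,1]>.052)
    if k.sum()>3: X0.append(x);Z0.append(np.percentile(z[k],90)*1000)
print(np.round(list(zip(X0,Z0)),1).tolist(),'bar slope deg',np.degrees(np.arctan(np.polyfit(X0,Z0,1)[0])))
m=(abs(T[...,1]-.011)<.004)&(abs(T[...,0])<.075)&(abs(T[...,2])<.02)
if m.sum()>20: print('fingertip x',np.percentile(T[m][:,0],[1,25,50,75,99]),'z',np.percentile(T[m][:,2],[1,99]))
E
python3 look3.py wr11
```

```text
t: 19.15
tool_pos: [0.5111, 0.0664, 0.0833]
orientation: [-1.239, -1.178, 1.191]
force: [-0.3, -0.3, -0.1]
opening: 0.0401
t: 19.95
tool_pos: [0.5122, 0.0659, 0.1627]
orientation: [-1.23, -1.189, 1.174]
force: [0.3, 0.1, -0.3]
opening: 0.0395
t 19.95 pos [0.5122 0.0659 0.1627] yaw 87.84 tilt [ 0.0046 -1.     -0.0081] q [ 0.0257 -0.0638  1.8101  0.0041  1.3869 -1.5081]
 shift now-axes cm [-0.0763  1.2703  0.3235] | turn [ 0.4672 -0.2093  0.2606] | shift after-turn axes cm [-0.0694  1.2733  0.3134] world cm [-0.3155 -0.0587 -1.2733] F [ 0.324   0.0756 -0.2793] open 0.0395
tool in rail frame 0.086710068976874 -0.0024553925723737094
carriage block x [0.0559 0.1166] top 0.06354825863108726
stop face x [0.1211 0.1211 0.1211]
knob x [-0.0255  0.0163] y [0.0478 0.0658]
[[-24.0, 69.4], [-18.0, 66.1], [-12.0, 63.4], [-6.0, 60.7], [0.0, 61.6], [6.0, 59.1], [12.0, 51.1], [18.0, 47.5]] bar slope deg -25.501447087264303
fingertip x [-0.0268 -0.0211 -0.0194  0.022   0.0277] z [-0.0075  0.0094]
```

View pics/wr11.png

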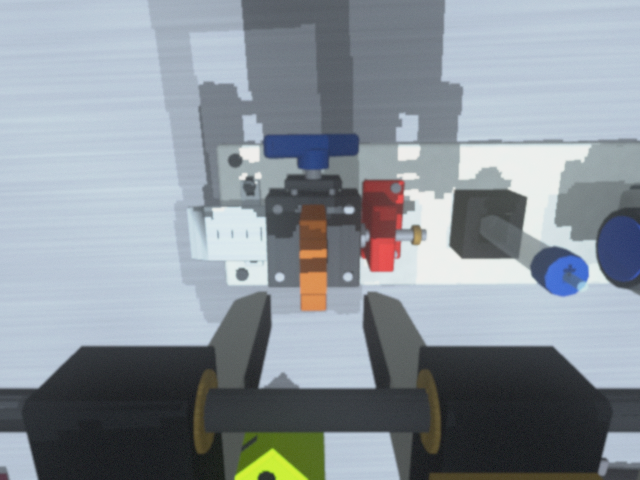

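The wrist view shows the carriage home against the stop (block columns 266–360, stop at 362) with the fingers clear. Fingertips are about 8 mm thick each. Closing them and moving over the raised bar end at (275,147).

```bash
python3 -m creep '[[[1,0,0,0,0.47,-0.2,0.26],[1,-1.4,0,3.1,0,0,0],[1,-1.37,0,3.1,0,0,0],[1,0,0,0,0,0,0],[1,0,1.5,0,0,0,0],[1,0,1.5,0,0,0,0],[1,0,0,0,0,0,0],[1,0,0,0,0,0,0]]]'; python3 look3.py wr12
```

```text
t: 20.8
tool_pos: [0.4442, 0.0402, 0.1234]
orientation: [-1.214, -1.174, 1.193]
force: [0.1, -0.3, 0.2]
opening: 0.0009
t 20.80 pos [0.4442 0.0402 0.1234] yaw 88.14 tilt [-0.0012 -0.9999  0.0147] q [-0.024  -0.2045  2.0122 -0.0011  1.3487 -1.562 ]
 shift now-axes cm [ 2.7196 -2.7621 -6.3533] | turn [-0.8443  0.085  -0.0699] | shift after-turn axes cm [ 2.7324 -2.6649 -6.3892] world cm [6.4785 2.5134 2.6649] F [ 0.1298 -0.3452  0.1722] open 0.0009
tool in rail frame 0.05873335992120996 0.06451700405099058
carriage block x [0.0588 0.1148] top 0.06280415133518386
stop face x [0.1207 0.1209 0.121 ]
knob x [-0.0275  0.0263] y [0.0473 0.0654]
[[-30.0, 68.4], [-24.0, 68.9], [-18.0, 66.2], [-12.0, 63.0], [-6.0, 60.9], [0.0, 61.6], [6.0, 59.1], [12.0, 50.9], [18.0, 47.7], [24.0, 45.0]] bar slope deg -24.278372057922763
fingertip x [-0.0073 -0.0034  0.001   0.004   0.0085] z [0.0074 0.0096]
```

```bash
python3 -m creep '[[[1,-0.07,0,-0.5,-0.84,0,0],[1,0,1,0,0,0,0],[1,0,1,0,0,0,0],[1,0,1,0,0,0,0],[1,0,0,0,0,0,0],[1,0,0,0,0,0,0],[1,0,0,0,0,0,0],[1,0,0,0,0,0,0]]]'; python3 look3.py wr13
```

```text
t: 21.65
tool_pos: [0.4506, 0.0394, 0.0912]
orientation: [-1.226, -1.186, 1.186]
force: [-0.3, -0.7, 0.7]
opening: 0.0007
t 21.65 pos [0.4506 0.0394 0.0912] yaw 88.16 tilt [-0.0012 -1.     -0.0019] q [-0.0252 -0.1655  2.0404 -0.0013  1.2649 -1.5635]
 shift now-axes cm [ 2.7664 -5.8687 -5.7668] | turn [ 0.1084  0.113  -0.0703] | shift after-turn axes cm [ 2.7849 -5.8762 -5.7502] world cm [5.8417 2.5876 5.8762] F [-0.3398 -0.6859  0.6726] open 0.0007
tool in rail frame 0.058192383654232384 0.05789207139852809
carriage block x [0.0569 0.0606] top 0.0640501577878196
stop face x [0.121  0.1211 0.1215]
knob x [0.0189 0.0545] y [0.0468 0.0638]
[[24.0, 61.8], [30.0, 61.3]] bar slope deg -5.127895434984593
fingertip x [-0.0077 -0.0035  0.0004  0.004   0.0086] z [0.0075 0.0098]
```

```bash
python3 -m creep '[[[1,0,0.1,0.15,0,0,0],[1,0,0.15,0,0,0,0],[1,0,0.15,0,0,0,0],[1,0,0.15,0,0,0,0],[1,0,0.15,0,0,0,0],[1,0,0.15,0,0,0,0],[1,0,0.15,0,0,0,0],[1,0,0.15,0,0,0,0]]]'; python3 -c "
from h import *
go([.4506,.0394,.08],88.05)"
```

```text
t: 22.5
tool_pos: [0.4498, 0.0394, 0.0801]
orientation: [-1.228, -1.188, 1.185]
force: [-2.7, -1.1, 8.0]
opening: 0.0007
t 22.50 pos [0.4498 0.0394 0.0801] yaw 88.16 tilt [-0.0014 -1.     -0.0039] q [-0.0252 -0.155   2.0531 -0.0015  1.2396 -1.5634]
 shift now-axes cm [ 0.0061  0.0081 -0.0792] | turn [ 0.2241  0.1136 -0.0799] | shift after-turn axes cm [ 0.0062  0.0078 -0.0792] world cm [ 0.0794  0.0035 -0.0078] F [-2.7291 -1.1403  8.0233] open 0.0007
```

```bash
python3 -m creep '[[[1,0,0.18,0,0,0,0],[1,0,0.18,0,0,0,0],[1,0,0.18,0,0,0,0],[1,0,0.18,0,0,0,0],[1,0,0.18,0,0,0,0],[1,0,0.18,0,0,0,0],[1,0,0.18,0,0,0,0],[1,0,0.18,0,0,0,0]]]'; python3 -c "
from h import *
go([.4506,.0394,.06],88.05)"
```

```text
t: 23.3
tool_pos: [0.451, 0.0354, 0.0703]
orientation: [-1.234, -1.185, 1.19]
force: [-3.7, -1.2, 8.1]
opening: 0.0003
t 23.30 pos [0.451  0.0354 0.0703] yaw 88.18 tilt [-0.0088 -1.     -0.0045] q [-0.0278 -0.1383  2.0578 -0.0094  1.2176 -1.5635]
 shift now-axes cm [0.4037 1.0223 0.0533] | turn [ 0.2588  0.128  -0.5061] | shift after-turn axes cm [0.3946 1.026  0.0496] world cm [-0.0361  0.396  -1.026 ] F [-3.7392 -1.1713  8.1364] open 0.0003
```

```bash
python3 -m creep '[[[1,0.05,0.2,0,0,0,-0.3],[1,0.03,0.2,0,0,0,0],[1,0.03,0.2,0,0,0,0],[1,0.03,0.2,0,0,0,0],[1,0.03,0.2,0,0,0,0],[1,0.03,0.2,0,0,0,0],[1,0.03,0.2,0,0,0,0],[1,0.03,0.2,0,0,0,0]]]'; python3 -c "
from h import *
go([.4506,.0394,.06],88.05)"
```

```text
t: 24.1
tool_pos: [0.4518, 0.0345, 0.0592]
orientation: [-1.234, -1.184, 1.192]
force: [-4.8, -0.8, 10.5]
opening: 0.0007
t 24.10 pos [0.4518 0.0345 0.0592] yaw 88.19 tilt [-0.01   -0.9999 -0.0038] q [-0.0289 -0.1188  2.0624 -0.0108  1.1942 -1.5641]
 shift now-axes cm [ 0.4886 -0.0836  0.1322] | turn [ 0.2172  0.1374 -0.5745] | shift after-turn axes cm [ 0.4891 -0.0782  0.1337] world cm [-0.117   0.4934  0.0782] F [-4.7814 -0.8029 10.474 ] open 0.0007
```

```bash
python3 -m creep '[[[1,0.03,0.22,0,0,0,0],[1,0.03,0.22,0,0,0,0],[1,0.03,0.22,0,0,0,0],[1,0.03,0.22,0,0,0,0],[1,0.03,0.22,0,0,0,0],[1,0.03,0.22,0,0,0,0],[1,0.03,0.22,0,0,0,0],[1,0.03,0.22,0,0,0,0]]]'; python3 -c "
from h import *
go([.4506,.0394,.06],88.05)"
```

```text
t: 24.9
tool_pos: [0.4524, 0.0354, 0.0538]
orientation: [-1.233, -1.18, 1.197]
force: [-14.4, -0.9, 27.6]
opening: 0.0009
t 24.90 pos [0.4524 0.0354 0.0538] yaw 88.27 tilt [-0.0136 -0.9999  0.0005] q [-0.024  -0.1032  2.0593 -0.0147  1.1862 -1.559 ]
 shift now-axes cm [ 0.3901 -0.6276  0.1931] | turn [-0.0295  0.2152 -0.7797] | shift after-turn axes cm [ 0.3979 -0.6223  0.1943] world cm [-0.1807  0.4043  0.6223] F [-14.3569  -0.8635  27.6305] open 0.0009
```

Resistance rose steeply to about 30 N, so the knob is at its end. Backing off upward.

```bash
python3 -m creep '[[[1,0,-0.3,0,0,0,0],[1,0,-0.8,0,0,0,0],[1,0,-1.5,0,0,0,0],[1,0,-2,0,0,0,-0.8],[1,0,-2,0,0,0,0],[1,2.5,-2,-2,0,0,0],[1,0,0,-2,0,0,0],[1,0,0,0,0,0,0]]]'; python3 look3.py wr14; python3 - <<'E'
import cv2
i=cv2.imread('pics/wr14.png');cv2.imwrite('pics/wr14c.png',cv2.resize(i[60:340,160:460],(640,597),interpolation=cv2.INTER_CUBIC))
E
```

```text
t: 25.7
tool_pos: [0.4941, 0.0605, 0.1451]
orientation: [-1.223, -1.187, 1.186]
force: [-0.2, 0.5, -0.4]
opening: 0.0004
t 25.70 pos [0.4941 0.0605 0.1451] yaw 88.23 tilt [ 0.001  -1.     -0.0001] q [ 0.018  -0.0919  1.8698  0.001   1.3636 -1.5221]
 shift now-axes cm [ 0.5307 -0.4879 -1.477 ] | turn [0.0029 0.1825 0.0547] | shift after-turn axes cm [ 0.5349 -0.4885 -1.4752] world cm [1.4926 0.4844 0.4885] F [-0.249   0.5481 -0.4149] open 0.0004
tool in rail frame 0.08076622514772074 0.015949702642135487
carriage block x [0.0559 0.1168] top 0.0629639048085728
stop face x [0.1209 0.121  0.121 ]
knob x [-0.0255  0.0123] y [0.0476 0.0664]
[[-24.0, 48.4], [-18.0, 51.2], [-12.0, 54.2], [-6.0, 61.8], [0.0, 63.1], [6.0, 62.5], [12.0, 65.4]] bar slope deg 26.208852718783128
fingertip x [-0.0075 -0.0033  0.0009  0.0043  0.0084] z [0.0065 0.009 ]
```

View pics/wr14c.png

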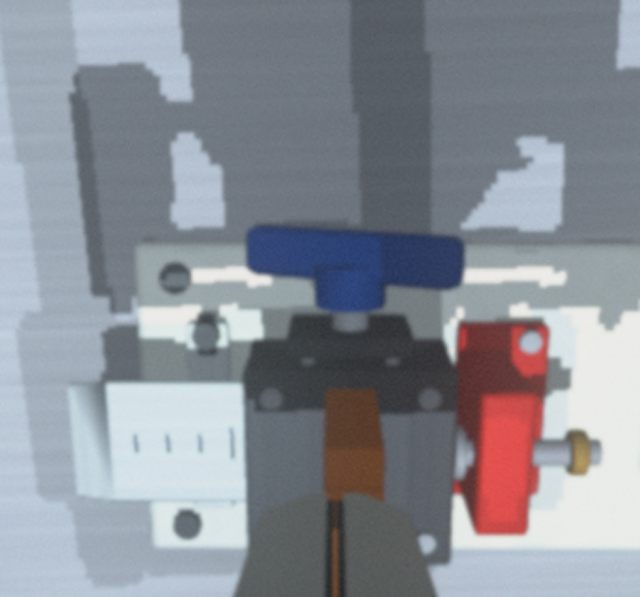

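The crop shows the bar's left end now down (crop (265,250)), with a measured slope of 26° below level. The nose is still at the screw head (crop ~(462,450)), and the block position is unchanged. The gripper is clear, so I'm handing in.

```bash
python3 -c "
from plant import robot,readout
print(robot.close_job()); s=readout.read_state();print(s['t'],s['force'])"
```

```text
the job is handed in; nothing more can be done
None
the job is handed in; nothing more can be done
```

The amber carriage is on the rail, home against the stop screw with its knob tightened, and the gripper has let go. I handed the job in at about 26 s; no verdict was reported.

- **Fitting:** I gripped the carriage across its frame and lined it up with the rail in the wrist camera, correcting about 2.3 mm to the side. It slid on with at most about 2.3 N of drag, and I eased it forward until it stalled on the stop screw at about 7 N.
- **Clamping:** After releasing the frame, I pressed the bar's raised end down with the closed fingertips until it would go no further. The force reached about 31 N in total, close to the 35 N limit, so I backed off at once.
- **Last checks:** The bar's end is about 26° below level, which matches fully tight. The carriage has not moved along the rail since before tightening (front edge 116.6 mm before, 116.8 mm after), and its block top sits at its seated height of 63.0 mm. The tool force is about zero, with the gripper clear above.
- **Disagreements:** Before tightening, the camera showed the bar raised only 26–28°, not the stated 38°. That still counts as loose. The gap from the carriage's nose to the stop block read 5.8 mm under push and 4.9 mm after release, which I took as measurement noise.
- **Not checked:** I could not measure the jaw's bite force directly. I did not re-measure the spare, the tube or the rack at the end, though nothing touched them that I know of.

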